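# Fit the bayonet collar to the lens-cleaner pump bottle and try the pump

## Task

Fit the slotted aluminium collar to the pump bottle: slots down, slide it over the pump cap and neck, turn it until its slots drop over the lugs on the neck, and press it fully home so that the stiff sealing washer is pushed right down onto the bottle's shoulder. When the collar is home, try the pump: press its cap right down and let it spring back up. Leave the plain ring, the small dropper bottle and the screw jar where they stand.

Things in the scene. Friction and masses are not known exactly. Their poses are not given: they have to be found in the camera images.
- collar: the loose aluminium collar, an open sleeve: 46 mm outside, 32 mm bore, 42 mm high, ribbed outside. Its lowest 16 mm are cut by four open slots, each about 12 mm wide, on its own +x, +y, -x and -y sides; it stands on its slotted end, slots down. Origin: centre of the slotted lower end, z up along the bore.
- dispenser: white pump bottle, 64 mm wide, in a steel holder on a 100 mm square plate fixed to the worktop. Origin: centre of the plate's underside, z up the bottle's axis. Heights: shoulder flange (51 mm wide) 83 mm; neck 29 mm wide to 104 mm, tapering to 25 mm at 114 mm; pump cap to 140 mm. The bottle sits very stiffly at ANY turn in the holder: this body's yaw tells nothing of the lugs' angle.
- lugs (a point): point on the bottle's axis at the height of the lugs' tops, 98 mm up. Four lugs 90 degrees apart stick out of the neck, 39 mm across the tips, each 6 mm wide and 6 mm high. Their angle about the axis is not given by any pose: see it or feel for it. A collar whose slots miss them stops here; once within about 8 degrees it drops 8 mm to the washer.
- washer_top (a point): point on the axis at the top of the unpressed sealing washer, 90 mm up: a rubber ring 47 mm wide round the neck, under the lugs. It slides 6 mm down under a push of about 7 N and stays down. The point itself is fixed.
- seat (a point): point on the bottle's axis, 84 mm above the plate's underside: the centre of the collar's lower end when it is fully home (washer pushed right down). Does not turn with the bottle.
- pump_top (a point): centre of the flat top of the pump cap, 23 mm wide; 140 mm above the worktop at rest, 14 mm above the top of a collar that is fully home.
- pump (a joint): travel of the pump cap: 0 up at rest, 0.007 m fully down; the spring takes about 3 N to start and 8 N at the bottom and returns it.
- plain_ring: bystander: plain aluminium ring without slots, 46 mm outside, 24 mm bore, 26 mm high; too narrow for the neck. Origin: centre of its underside.
- drop_bottle: bystander: loose small white dropper bottle with a red tip, 32 mm wide, 82 mm high. Origin: centre of its underside.
- screw_jar: bystander: loose small screw jar with a black lid, 47 mm wide, 40 mm high. Origin: centre of its underside.
Mind the look-alikes: they are no part of the job. What is shaped like the collar but blue or green is not meant. What is shaped like the dispenser but blue is not meant.

How it is judged (in metres and radians):
On the way, in this order (a step that is already met when the one before it is completed fails the run):
1. the collar is fully home on the neck: lower end within 2 mm of the seat height, upright and centred (z of collar in the frame of seat between -0.003 and 0.002 m and horizontal distance between collar and seat below 0.003 m and angle between collar's own z axis and vertical below 0.06 rad), for 0.2 s.
2. the pump cap is pressed at least 5 mm down with the collar still home (all of step 1 and value of joint pump above 0.005 m), for 0.05 s.
3. the pump cap has sprung back up (value of joint pump below 0.0015 m), for 0.1 s.
At the end, for the whole second after the job is handed in: The collar is at rest fully home on the bottle's neck (lower end no more than 2 mm above the seat, within 3 mm of the axis, tilted less than 0.06 rad), the pump cap is back up (within 1.5 mm), and the plain ring, the dropper bottle and the screw jar are within 30 mm of where they stood (all of step 1 and value of joint pump below 0.0015 m and linear speed of collar below 0.02 m/s and distance of each of plain_ring, drop_bottle, screw_jar from where it was at the start of the episode below 0.03 m); the robot touches nothing.
It fails at once if a bystander (plain ring, dropper bottle, screw jar) is moved 30 mm or more (distance of any of plain_ring, drop_bottle, screw_jar from where it was at the start of the episode above 0.03 m).
It also fails if it takes over 64 s, if anything falls off the work surface, if the arm or the gripper's body presses on something with over 40 N, if the wrist force passes 120 N, or if a joint passes its speed limit or range.

## Robot

A 6-joint arm with a two-finger parallel gripper is mounted at the origin on a cart in front of the work surface, level with it; the furniture and walls round the work are solid. World frame = base frame: x ahead of the robot, y to its left, z up, the work surface at z = 0. Lengths are in mm, angles in degrees, forces in N, time in s.
With the tool pointing down it reaches from about 350 to 850 mm from the base axis. Payload 8.1 kg.
Tool frame: the origin (TCP) lies on the centre line of the jaws, within the pads' length; the fingertips stand 19 mm ahead of it and the grasp point (between the pads) is the TCP (r.tip_reach is the z of the fingertips in the tool frame, in mm); z points along the fingers, y is the line along which they close (so a half turn about z gives the same grasp; the last joint's range is limited). The gripper opens to 85 mm and grips with 20 to 120 N. Pads are 22 mm wide; open, the fingers measure 114 mm over their backs; the gripper's body (76 mm by 85 mm) begins 54 mm behind the grasp point. The pads swing forward as they close: fully open they stand 13 mm farther back than shut.
Start: joints at [69.018, 7.471, 85.268, -0, 87.261, -4.893], TCP at [166.253, 576.511, 250.292] pointing down, gripper open.
Joint ranges: [-169.43, 169.43], [-51.17, 129.36], [1.28, 143.12], [-76.62, 256.62], [0, 156.53], [-152.29, 152.29]. Speed limits (degrees/s): [136.94, 136.94, 159.86, 180, 180, 180].

## Interface

Orientations are given as [roll, pitch, yaw] about the fixed x, y, z axes, in that order (R = Rz(yaw) Ry(pitch) Rx(roll)).
In Python, from bench import r gives the robot as it stands. The module is installed in compiled form; this text tells all that it offers.
- The arm moves only by the shell command python3 -m handwheel 'ROWS' [FORCE]. ROWS is JSON, a list of rows, each a list of 7 numbers: the shift along the tool's x, y, z in m, then the turn, a rotation vector about the tool's x, y, z in degrees, then the finger opening in m, from 0 to 0.0854. In form: [[tx, ty, tz, ax, ay, az, claw], ...]. A call has 1 to 8 rows; each row shifts and turns the commanded pose from where the row before left it, along the tool's axes as they then stand; what a row does not reach is not made up. A row lasts 1/12 s, in which the tool goes at most 41.7 mm and 7.16 degrees, less where a joint would pass 70% of its speed; a pose out of reach is approached as far as the arm can. A call with a gripper value outside its range is refused whole. The fingers move at their own pace and stop on an object; FORCE is the grip in N (left out, the last holds). Time passes only in rows, so rows that do not move let the fingers close. It gives the time, the measured TCP pose, the force, the opening and the grip force at its end, in the units of the state.
- r.sense(): the state, without advancing time (a new reading comes with each control period).
- r.snapshot(name): name is "side" or "top"; returns (picture, depth): 400x640x3 uint8, blue, green, red; 400x640 float32, mm along the optical axis (not along the pixel's ray), 0 where there is no reading.
- r.calibration(name): a dict with "vfov" (degrees; the focal length in pixels is half the picture's height over the tangent of half this angle, whatever the lens; pixels are square), "cx", "cy" (the principal point, pixels), "rvec" (rotation vector, rad) and "tvec" (3), from world to camera coordinates, as OpenCV has them. Camera axes: x right, y down, z forward; pixel columns grow to the right and rows downward; lengths in mm; the calibration is good to about 2 mm. A picture is of the moment at which its call begins. calibration takes no time and is no camera call.
- r.hand_in(): hands the job in; it is judged then, once.
The state is a dict: "time": time; "joint_pos": joint angles; "qd": joint speeds; "joint_efforts": joint torques, N m; "tool_pos": TCP position; "tcp_rot": TCP orientation; "ft_force": force on the tool from outside, world axes, zero at the start; "wrist_torque": the same for the moment, N m; "finger_gap": finger opening in mm; "grip_force": force on a finger pad.
Only numpy, scipy, OpenCV 4.12 (cv2) and the standard library are available. Lean on these libraries where they do the work, as an engineer would, in place of code of your own. Each camera call takes 0.05 s, during which the arm holds its last target. There are 200 camera calls.

## Working session

There is one attempt and no reset: what is moved stays moved. The work goes in short steps, Python scripts to look and compute and a shell command to move; the robot and the scene stay as the last step left them, time stands still between calls to the robot, and variables do not carry over. Pictures are saved under pics/ and viewed, at most 10 in all, crops included, and the job is handed in when it is done.

```bash
mkdir -p pics; cat > h.py <<'E'
import numpy as np, cv2
from bench import r
def cam(n):
    c=r.calibration(n); f=200/np.tan(np.radians(c["vfov"])/2)
    R=cv2.Rodrigues(np.array(c["rvec"],float))[0]; t=np.array(c["tvec"],float).ravel()
    return f,c["cx"],c["cy"],R,t
def w(n,u,v,d):
    f,cx,cy,R,t=cam(n); return R.T@(np.array([(u-cx)/f*d,(v-cy)/f*d,d])-t)
def ray(n,u,v,z):
    f,cx,cy,R,t=cam(n); o=-R.T@t; k=R.T@np.array([(u-cx)/f,(v-cy)/f,1]); return o+k*(z-o[2])/k[2]
def pr(n,p):
    f,cx,cy,R,t=cam(n); q=R@np.array(p,float)+t; return q[0]/q[2]*f+cx,q[1]/q[2]*f+cy
E
python3 - <<'E'
from h import *
for n in("side","top"):
    p,d=r.snapshot(n); cv2.imwrite(f"pics/{n}0.png",p); np.save(f"{n}0.npy",d); print(n,r.calibration(n))
print(r.sense())
E
```

```text
side {'vfov': 53.12881748192592, 'cx': 317.36403988855545, 'cy': 196.32145009155798, 'rvec': array([ 0.48542912, -2.81224425,  1.05307102]), 'tvec': array([ 503.16350256,  272.3578126 , 1007.6933752 ])}
top {'vfov': 48.55042339545858, 'cx': 319.0902924791795, 'cy': 201.58681762520212, 'rvec': array([ 2.17899438, -2.17654937,  0.14802011]), 'tvec': array([ -87.65709711,  585.64420375, 1223.72971724])}
{'time': 0.1, 'joint_pos': array([ 6.90194158e+01,  7.51244724e+00,  8.53237217e+01, -4.71122937e-04,
        8.72600650e+01, -4.89222524e+00]), 'qd': array([ 0.04729813,  0.00890991, -0.16651727, -0.09887198,  0.01467311,
        0.00388439]), 'joint_efforts': array([ 1.31135694e-03, -5.70950210e+01, -5.01941192e+01, -2.13954122e-04,
        8.16806161e-03,  1.27524081e-04]), 'tool_pos': array([166.07924611, 576.07806303, 249.32538133]), 'tcp_rot': array([-1.79904076e+02, -7.73816717e-03,  1.63911657e+02]), 'ft_force': array([-0.15277849,  0.54671779, -0.54851884]), 'wrist_torque': array([ 0.03727264,  0.01945916, -0.00369315]), 'grip_force': 0.0, 'finger_gap': 85.51786515486312}
```

View pics/side0.png

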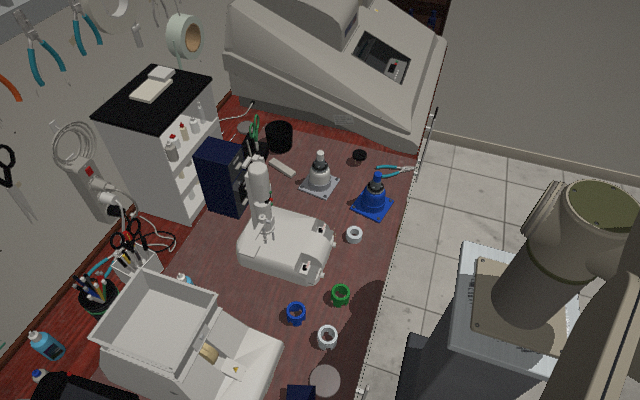

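View pics/top0.png

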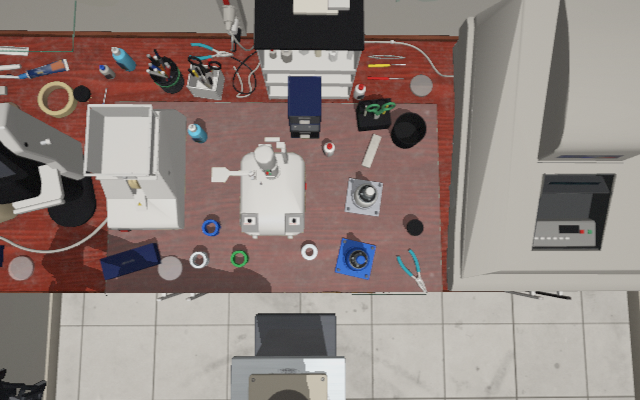

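Candidates for the collar: silver at top(199,260)/side(327,337), silver at top(309,252)/side(354,235) (shorter: plain ring?), blue top(211,228), green top(239,258). Dispenser: white/steel top(364,196)/side(320,175); the blue one at top(355,258) is the decoy. Close crops next.

```bash
python3 - <<'E'
from h import *
s=cv2.imread("pics/side0.png");t=cv2.imread("pics/top0.png")
def c(p,u,v,h=25,k=5.2): return cv2.resize(p[v-h:v+h,u-h:u+h],(260,260),interpolation=cv2.INTER_CUBIC)
m=np.vstack([np.hstack([c(s,327,337),c(s,354,235),c(s,320,172,30)]),np.hstack([c(t,199,260),c(t,309,252),c(t,364,196)])])
cv2.imwrite("pics/m0.png",m)
D=np.load("top0.npy");S=np.load("side0.npy")
for u,v in((199,260),(309,252),(364,196),(415,228),(329,149)): 
    q=D[v-14:v+15,u-14:u+15]
    pts=np.array([w("top",u+j-14,v+i-14,q[i,j]) for i in range(29) for j in range(29) if q[i,j]>0])
    z=pts[:,2]; print(u,v,np.percentile(z,[2,50,90,97,100]).round(1), pts[z>15].mean(0).round(1),pts[z>15].min(0).round(),pts[z>15].max(0).round())
print(D[260,199],pr("top",(166,576,250)),pr("side",(166,576,250)))
E
```

```text
199 260 [-5.5  0.  39.9 42.7 46.5] [424.1 245.9  37.3] [403. 223.  16.] [447. 270.  47.]
309 252 [-5.7  0.3 25.1 27.9 32.4] [445.4 -60.   25.5] [424. -81.  18.] [466. -39.  32.]
364 196 [  4.1  51.3 110.1 139.4 143.7] [ 597.5 -211.1   78.4] [ 567. -258.   15.] [ 645. -181.  144.]Traceback (most recent call last):
  File "<stdin>", line 9, in <module>
  File "h.py", line 8, in w
    f,cx,cy,R,t=cam(n); return R.T@(np.array([(u-cx)/f*d,(v-cy)/f*d,d])-t)
                ~~~^^^
  File "h.py", line 4, in cam
    c=r.calibration(n); f=200/np.tan(np.radians(c["vfov"])/2)
ValueError: time passes only in moves, steps and waits
```

View pics/m0.png

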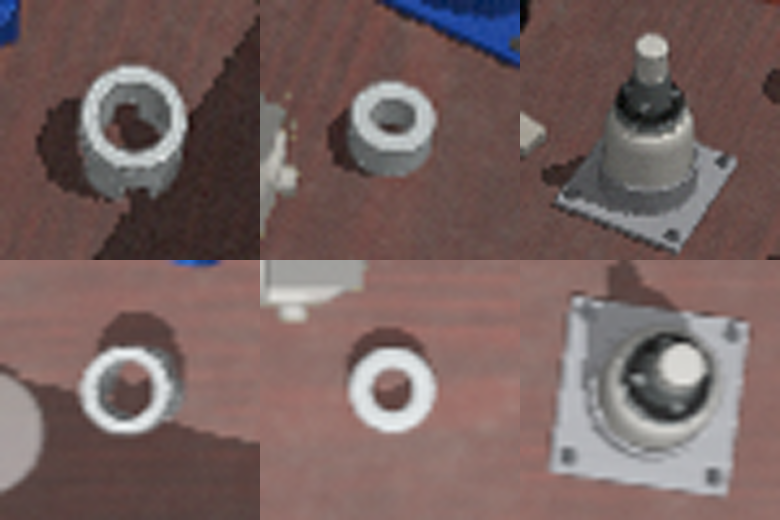

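```bash
cat > h.py <<'E'
import numpy as np, cv2, os, pickle
from bench import r
if not os.path.exists("cal.pkl"): pickle.dump({n:dict(r.calibration(n)) for n in("side","top")},open("cal.pkl","wb"))
C=pickle.load(open("cal.pkl","rb"))
def cam(n):
    c=C[n]; f=200/np.tan(np.radians(c["vfov"])/2)
    return f,c["cx"],c["cy"],cv2.Rodrigues(np.array(c["rvec"],float))[0],np.array(c["tvec"],float).ravel()
def ray(n,u,v,z):
    f,cx,cy,R,t=cam(n); o=-R.T@t; k=R.T@np.array([(u-cx)/f,(v-cy)/f,1]); return o+k*(z-o[2])/k[2]
def pr(n,p):
    f,cx,cy,R,t=cam(n); q=R@np.array(p,float)+t; return np.array([q[0]/q[2]*f+cx,q[1]/q[2]*f+cy])
def tri(a,b):
    P=[np.diag([1,1,1.])]
    M=[]
    for n in("side","top"):
        f,cx,cy,R,t=cam(n); M.append(np.array([[f,0,cx],[0,f,cy],[0,0,1]])@np.c_[R,t])
    x=cv2.triangulatePoints(M[0],M[1],np.array(a,float).reshape(2,1),np.array(b,float).reshape(2,1)).ravel(); return x[:3]/x[3]
E
python3 - <<'E'
from h import *
c=tri((327.4,334.1),(198,259.6)); print("collar rim",c, pr("side",c),pr("top",c))
d=tri((320.3,151.8),(370.3,190.8)); print("cap",d, pr("side",d),pr("top",d))
s=ray("side",328.1,348.5,8); print("slot",s, np.degrees(np.arctan2(*(s-c)[1::-1])),np.hypot(*(s-c)[:2]))
s=cv2.imread("pics/side0.png");t=cv2.imread("pics/top0.png")
out=[]
for n,p in(("side",s),("top",t)):
    for q,h in((np.array([d[0],d[1],95]),16),(np.array([c[0],c[1],20]),18)):
        u,v=np.round(pr(n,q)).astype(int); print(n,u,v,h)
        k=np.clip(p[v-h:v+h,u-h:u+h].astype(float)*1.3,0,255).astype(np.uint8); out.append(cv2.resize(k,(390,290 if 0 else 299),interpolation=cv2.INTER_CUBIC))
cv2.imwrite("pics/m1.png",np.vstack([np.hstack(out[:2]),np.hstack(out[2:])]))
E
```

```text
collar rim [423.09828897 247.88498586  38.14194873] [327.41066401 334.10159309] [197.99875132 259.59288771]
cap [ 602.73775093 -218.052087    137.78630507] [320.20265753 151.78344224] [370.3187509  190.88724668]
slot [413.78238464 267.4890257    8.        ] 115.41722105178157 21.704940710940978
side 320 162 16
side 327 337 18
top 368 193 16
top 200 259 18
```

View pics/m1.png

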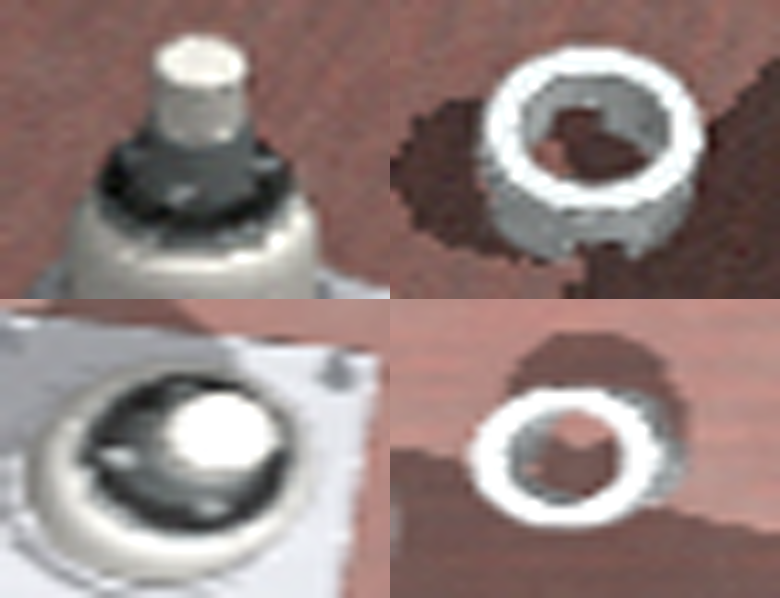

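```bash
python3 - <<'E'
from h import *
d=np.array([602.7,-218.05])
for n,u,v in(("side",318.6,165.9),("side",313.3,162.5),("side",325.6,162.9),("top",361.3,193.3),("top",368.8,199)):
    p=ray(n,u,v,97)[:2]-d; a=np.degrees(np.arctan2(p[1],p[0])); print(n,p.round(1),np.hypot(*p).round(1),a.round(1),(a%90).round(1))
c=np.array([423.1,247.9])
for u,v in((328.2,348.3),):
  for z in(4,8,12):
    p=ray("side",u,v,z)[:2]-c; print(z,p, np.degrees(np.arctan2(p[1],p[0]))%90,np.hypot(*p))
# rim centers at z=42/140 in each view, axis
print(ray("side",327.4,334.1,42),ray("top",198,259.6,42)); print(ray("side",320.3,151.8,140),ray("top",370.3,190.8,140))
for n in("top","side"):
  p,dd=r.snapshot(n); cv2.imwrite(f"pics/{n}1.png",p)
  g=cv2.cvtColor(p,cv2.COLOR_BGR2GRAY).astype(float)
  # bright rim centroid by thresholds
  for name,q,h,th in(("collar",(423,248,42),14,175),("cap",(602.7,-218,140),7,200)):
    u,v=np.round(pr(n,q)).astype(int); k=(g[v-h:v+h+1,u-h:u+h+1]>th).astype(np.uint8)
    nb,l,st,ce=cv2.connectedComponentsWithStats(k); 
    if nb<2: print("none");continue
    i=1+st[1:,4].argmax(); pts=np.argwhere(l==i)[:,::-1].astype(np.int32); hull=cv2.convexHull(pts); e=cv2.fitEllipse(hull) if len(hull)>4 else None
    print(n,name,st[i],(ce[i]+[u-h,v-h]).round(1), e and (np.array(e[0])+[u-h,v-h],e[1]))
E
```

```text
side [-1.9 17.3] 17.4 96.3 6.3
side [17.6  9.2] 19.8 27.7 27.7
side [-17.3  -1.8] 17.4 -173.9 6.1
top [-1.1 18.7] 18.7 93.5 3.5
top [-16.6  -1.5] 16.6 -174.9 5.1
4 [-9.08119042 17.63641275] 27.244456147198633 19.837113550666015
8 [-9.39146693 19.07750332] 26.210085402123696 21.263837470208514
12 [-9.70174344 20.51859389] 25.30604473403376 22.696619153216695
[422.77225866 249.40900826  42.        ] [423.15896014 246.94610251  42.        ]
[ 601.72313489 -215.80166444  140.        ] [ 602.66944798 -217.68778816  140.        ]
top collar [  6   6  17  16 108] [197.6 259.4] (array([197.7305851, 259.5004921]), (16.027965545654297, 16.552690505981445))
top cap [ 4  4  7  7 39] [369.7 190.9] (array([369.63982391, 190.97698116]), (6.361092567443848, 6.863931655883789))
side collar [  5   6  20  19 124] [327.4 334.2] (array([327.39349747, 334.25534153]), (18.498544692993164, 19.23421287536621))
none
```

Lugs are at about 5° (mod 90) and the collar's slots at about 26°, so the collar needs about -21°. Collar axis is at (423, 248), dispenser axis at about (602.3, -217). First I turn the tool 39° and narrow the jaws to 62 mm.

```bash
cat > go.py <<'E'
import sys
from h import *
from scipy.spatial.transform import Rotation as Ro
s=r.sense(); R=Ro.from_euler("xyz",s["tcp_rot"],degrees=True).as_matrix(); y=R[:,1]
print("pos",s["tool_pos"].round(1),"closing",np.degrees(np.arctan2(y[1],y[0])).round(1),"z",R[:,2].round(4),"F",s["ft_force"].round(1),"gap",s["finger_gap"].round(1),s["grip_force"],"t",s["time"])
if len(sys.argv)>3: print("tool delta m",(R.T@(np.array(sys.argv[1:4],float)-s["tool_pos"])/1000).round(4))
E
python3 -m handwheel '[[0,0,0,0,0,6.5,0.062],[0,0,0,0,0,6.5,0.062],[0,0,0,0,0,6.5,0.062],[0,0,0,0,0,6.5,0.062],[0,0,0,0,0,6.5,0.062],[0,0,0,0,0,6.5,0.062],[0,0,0,0,0,0,0.062]]' 40; python3 go.py 423 247.9 110
```

```text
time: 0.78
tool_pos: [166.2, 576.4, 250.0]
tcp_rot: [-180.0, 0.0, 124.6]
ft_force: [-0.0, 0.3, -0.2]
finger_gap: 62.0
grip_force: 0.0Traceback (most recent call last):
  File "go.py", line 5, in <module>
    print("pos",s["tool_pos"].round(1),"closing",np.degrees(np.arctan2(y[1],y[0])).round(1),"z",R[:,2].round(4),"F",s["ft_force"].round(1),"gap",s["finger_gap"].round(1),s["grip_force"],"t",s["time"])
                                                                                                                                                 ^^^^^^^^^^^^^^^^^^^^^
AttributeError: 'float' object has no attribute 'round'
```

```bash
sed -i 's/s\["finger_gap"\].round(1)/round(s["finger_gap"],1)/' go.py
python3 -m handwheel '[[-0.032,0.0019,0.0108,0,0,0,0.062],[-0.032,0.0019,0.0108,0,0,0,0.062],[-0.032,0.0019,0.0108,0,0,0,0.062],[-0.032,0.0019,0.0108,0,0,0,0.062],[-0.032,0.0019,0.0108,0,0,0,0.062],[-0.032,0.0019,0.0108,0,0,0,0.062],[-0.032,0.0019,0.0108,0,0,0,0.062],[-0.032,0.0019,0.0108,0,0,0,0.062]]' >/dev/null
python3 -m handwheel '[[-0.032,0.0019,0.0108,0,0,0,0.062],[-0.032,0.0019,0.0108,0,0,0,0.062],[-0.032,0.0019,0.0108,0,0,0,0.062],[-0.032,0.0019,0.0108,0,0,0,0.062],[-0.032,0.0019,0.0108,0,0,0,0.062],[0,0,0,0,0,0,0.062],[0,0,0,0,0,0,0.062]]' >/dev/null
python3 go.py 423 247.9 28
```

```text
pos [424.9 247.9 109.1] closing 34.9 z [-1.5e-03 -7.0e-04 -1.0e+00] F [-0.  1. -0.] gap 61.8 0.0 t 2.0333
tool delta m [ 0.0011 -0.0014  0.0811]
```

```bash
python3 -m handwheel '[[0.0005,-0.001,0.020,0,0,0,0.062],[0,0,0.020,0,0,0,0.062],[0,0,0.020,0,0,0,0.062],[0,0,0.015,0,0,0,0.062],[0,0,0.006,0,0,0,0.062],[0,0,0,0,0,0,0.062]]'
python3 -m handwheel '[[0,0,0,0,0,0,0.05],[0,0,0,0,0,0,0.047],[0,0,0,0,0,0,0.044],[0,0,0,0,0,0,0.04],[0,0,0,0,0,0,0.035],[0,0,0,0,0,0,0.03],[0,0,0,0,0,0,0.03]]' 40
python3 go.py
```

```text
time: 2.53
tool_pos: [421.9, 249.6, 27.6]
tcp_rot: [-179.8, -0.0, 125.1]
ft_force: [0.1, 0.4, -0.1]
finger_gap: 62.1
grip_force: 0.0
time: 3.12
tool_pos: [424.6, 250.1, 30.5]
tcp_rot: [179.8, 0.0, 124.9]
ft_force: [-3.5, 1.1, 6.5]
finger_gap: 45.1
grip_force: 41.5
pos [424.6 250.1  30.5] closing 34.9 z [ 0.0022  0.0015 -1.    ] F [-3.5  1.1  6.5] gap 45.1 41.502493571606465 t 3.1167
```

```bash
python3 -m handwheel '[[0,0,-0.01,0,0,0,0.03],[0,0,-0.03,0,0,0,0.03],[0,0,-0.035,0,0,0,0.03],[0,0,-0.035,0,0,0,0.03],[0,0,-0.035,0,0,0,0.03],[0,0,-0.035,0,0,0,0.03],[0,0,-0.03,0,0,0,0.03],[0,0,0,0,0,0,0.03]]'
python3 - <<'E'
from h import *
out=[]
p,d=r.snapshot("side"); q=r.sense()["tool_pos"]; u,v=pr("side",q-[0,0,15]).round().astype(int); print(q,u,v)
k=p[v-40:v+40,u-40:u+40]; cv2.imwrite("pics/g1.png",cv2.resize(k,(560,560),interpolation=cv2.INTER_CUBIC))
E
```

```text
time: 3.78
tool_pos: [426.5, 250.7, 247.8]
tcp_rot: [179.3, 0.1, 124.9]
ft_force: [0.5, -0.1, -0.1]
finger_gap: 44.7
grip_force: 41.3
[425.61676195 250.27231669 244.35054961] 329 295
```

View pics/g1.png

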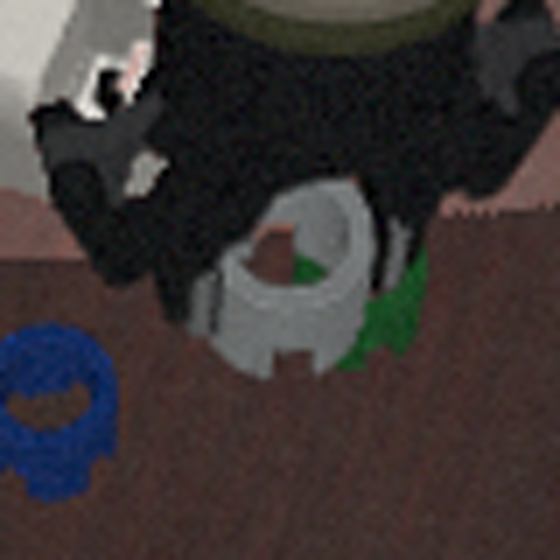

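```bash
python3 - <<'E'
from h import *
R0=np.array([425.8,250.3]); zc=246.5
f,cx,cy,R,t=cam("side"); o=-R.T@t; print("cam",o, "az from collar",np.degrees(np.arctan2(*(o[:2]-R0)[::-1])))
a=np.radians(np.arange(0,360,5))
for rad,z in((23,zc+14),(23,zc-28),(16,zc+14)):
    P=np.array([(pr("side",(R0[0]+rad*np.cos(x),R0[1]+rad*np.sin(x),z))-[289,255])*7 for x in a]); print(rad,z,P.min(0).round(),P.max(0).round())
for ang in range(95,140,5):
    x=np.radians(ang); print(ang,((pr("side",(R0[0]+23*np.cos(x),R0[1]+23*np.sin(x),zc-20))-[289,255])*7).round())
E
```

```text
cam [342.12658631 599.44246231 930.81489037] az from collar 103.47699120128988
23 260.5 [201. 151.] [374. 308.]
23 218.5 [198. 226.] [364. 379.]
16 260.5 [227. 174.] [348. 283.]
95 [263. 364.]
100 [270. 365.]
105 [278. 366.]
110 [285. 366.]
115 [293. 366.]
120 [300. 365.]
125 [307. 364.]
130 [314. 361.]
135 [321. 359.]
```

```bash
python3 -m handwheel '[[-0.0274,-0.0191,0,0,0,0,0.03],[-0.0274,-0.0191,0,0,0,0,0.03],[-0.0274,-0.0191,0,0,0,0,0.03],[-0.0274,-0.0191,0,0,0,0,0.03],[-0.0274,-0.0191,0,0,0,0,0.03],[-0.0274,-0.0191,0,0,0,0,0.03],[-0.0274,-0.0191,0,0,0,0,0.03]]' >/dev/null
python3 -m handwheel '[[-0.0274,-0.0191,0,0,0,0,0.03],[-0.0274,-0.0191,0,0,0,0,0.03],[-0.0274,-0.0191,0,0,0,0,0.03],[-0.0274,-0.0191,0,0,0,0,0.03],[-0.0274,-0.0191,0,0,0,0,0.03],[-0.0274,-0.0191,0,0,0,0,0.03],[-0.0274,-0.0191,0,0,0,0,0.03]]' >/dev/null
python3 -m handwheel '[[0,0,0,0,0,4,0.03],[0,0,0,0,0,4,0.03],[0,0,0,0,0,4,0.03],[0,0,0,0,0,4,0.03],[0,0,0,0,0,4,0.03],[0,0,0,0,0,0,0.03]]'
python3 go.py 602.3 -217 200
```

```text
time: 5.5
tool_pos: [423.0, -217.9, 237.7]
tcp_rot: [-179.9, -0.1, 104.7]
ft_force: [-0.4, -0.2, -0.8]
finger_gap: 44.8
grip_force: 41.4
pos [ 423.  -217.9  237.7] closing 14.7 z [-0.0018  0.0011 -1.    ] F [-0.4 -0.2 -0.8] gap 44.8 41.36409285943955 t 5.5
tool delta m [-0.0447  0.1737  0.0374]
```

```bash
python3 -m handwheel '[[-0.0074,0.029,0,0,0,0,0.03],[-0.0074,0.029,0,0,0,0,0.03],[-0.0074,0.029,0,0,0,0,0.03],[-0.0074,0.029,0,0,0,0,0.03],[-0.0075,0.029,0.01,0,0,0,0.03],[-0.0076,0.0287,0.01,0,0,0,0.03],[0,0,0.01,0,0,0,0.03],[0,0,0,0,0,0,0.03]]'
python3 -m handwheel '[[0,0,0,0,0,0,0.03],[0,0,0,0,0,0,0.03]]'
python3 - <<'E'
from h import *
S=np.array([r.sense()["tool_pos"]]); out=[]
for n in("side","top"):
    p,d=r.snapshot(n); S=np.vstack([S,r.sense()["tool_pos"]])
    u,v=pr(n,(602,-217,150)).round().astype(int); print(n,u,v)
    out.append(cv2.resize(p[v-35:v+35,u-28:u+28],(400,500),interpolation=cv2.INTER_CUBIC))
cv2.imwrite("pics/p1.png",np.hstack(out)); print(S)
E
python3 go.py 602.3 -217 145
```

```text
time: 6.17
tool_pos: [602.0, -215.5, 203.8]
tcp_rot: [-179.7, -0.3, 105.1]
ft_force: [-0.2, -0.3, -2.2]
finger_gap: 45.0
grip_force: 41.5
time: 6.33
tool_pos: [602.3, -216.9, 209.4]
tcp_rot: [-180.0, 0.0, 104.9]
ft_force: [0.7, -0.0, -0.7]
finger_gap: 45.1
grip_force: 41.5
side 320 149
top 371 191
[[ 602.34414022 -216.88058095  209.40340312]
 [ 602.63709624 -217.08375993  210.18671023]
 [ 602.83570252 -217.16483644  210.56358925]]
pos [ 602.8 -217.2  210.6] closing 14.9 z [ 0.0019 -0.001  -1.    ] F [-0.2  0.5 -0.2] gap 44.9 41.464447336038575 t 6.4333
tool delta m [ 0.0004 -0.0006  0.0656]
```

View pics/p1.png

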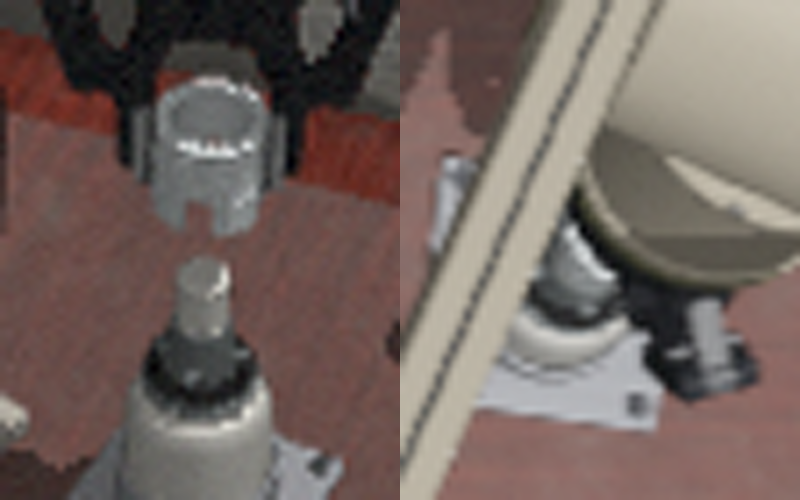

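```bash
python3 - <<'E'
from h import *
for z in(97,140,182,224,):
    for x,y in((602.5,-217),(604.5,-217),(602.5,-215)): print(z,x,y,((pr("side",(x,y,z))-[320-28,149-35])*7.14).round(1))
E
```

```text
97 602.5 -217 [198.8 343.7]
97 604.5 -217 [194.2 342.6]
97 602.5 -215 [197.2 346.9]
140 602.5 -217 [201.2 267.5]
140 604.5 -217 [196.5 266.4]
140 602.5 -215 [199.6 270.7]
182 602.5 -217 [203.7 188.9]
182 604.5 -217 [198.9 187.7]
182 602.5 -215 [202.1 192. ]
224 602.5 -217 [206.4 105.6]
224 604.5 -217 [201.4 104.5]
224 602.5 -215 [204.7 108.8]
```

```bash
python3 -m handwheel '[[0,0,0.015,0,0,0,0.03],[0,0,0.015,0,0,0,0.03],[0,0,0.010,0,0,0,0.03],[0,0,0.008,0,0,0,0.03],[0,0,0.008,0,0,0,0.03],[0,0,0.008,0,0,0,0.03],[0,0,0,0,0,0,0.03]]'
python3 -m handwheel '[[0,0,0.004,0,0,0,0.03],[0,0,0.004,0,0,0,0.03],[0,0,0,0,0,0,0.03],[0,0,0,0,0,0,0.03]]'
```

```text
time: 7.02
tool_pos: [602.2, -216.5, 143.1]
tcp_rot: [-179.9, -0.1, 104.9]
ft_force: [0.5, 0.6, -0.5]
finger_gap: 45.0
grip_force: 41.5
time: 7.35
tool_pos: [603.1, -216.7, 136.9]
tcp_rot: [-180.0, -0.0, 104.9]
ft_force: [-0.5, -0.1, -0.5]
finger_gap: 45.1
grip_force: 41.5
```

Bottom now ≈ 109, free so far. Continue slowly past the lugs.

```bash
for i in 1; do python3 -m handwheel '[[0,0,0.003,0,0,0,0.03],[0,0,0.003,0,0,0,0.03],[0,0,0,0,0,0,0.03]]'; done
python3 -m handwheel '[[0,0,0.002,0,0,0,0.03],[0,0,0.002,0,0,0,0.03],[0,0,0,0,0,0,0.03]]'
python3 -m handwheel '[[0,0,0.002,0,0,0,0.03],[0,0,0,0,0,0,0.03],[0,0,0,0,0,0,0.03]]'
```

```text
time: 7.6
tool_pos: [602.8, -216.6, 130.2]
tcp_rot: [-180.0, -0.0, 104.9]
ft_force: [-0.1, 0.2, -0.8]
finger_gap: 45.1
grip_force: 41.5
time: 7.85
tool_pos: [602.8, -216.6, 126.3]
tcp_rot: [-180.0, -0.0, 104.9]
ft_force: [-0.9, -0.1, -1.2]
finger_gap: 44.7
grip_force: 41.5
time: 8.1
tool_pos: [603.0, -216.7, 124.7]
tcp_rot: [-180.0, -0.0, 104.9]
ft_force: [-0.2, 0.3, -0.8]
finger_gap: 45.1
grip_force: 41.5
```

```bash

python3 -m handwheel '[[0,0,0.002,0,0,0,0.03],[0,0,0,0,0,0,0.03],[0,0,0,0,0,0,0.03]]'
python3 -m handwheel '[[0,0,0.002,0,0,0,0.03],[0,0,0,0,0,0,0.03],[0,0,0,0,0,0,0.03]]'
```

```text
time: 8.35
tool_pos: [603.0, -216.7, 122.7]
tcp_rot: [-180.0, -0.0, 104.9]
ft_force: [0.1, -0.1, -0.9]
finger_gap: 44.7
grip_force: 41.5
time: 8.6
tool_pos: [603.1, -216.7, 120.8]
tcp_rot: [-180.0, -0.0, 104.9]
ft_force: [-1.1, -0.6, -1.8]
finger_gap: 45.1
grip_force: 41.5
```

```bash

python3 -m handwheel '[[0,0,0.002,0,0,0,0.03],[0,0,0,0,0,0,0.03],[0,0,0,0,0,0,0.03]]'
python3 -m handwheel '[[0,0,0.002,0,0,0,0.03],[0,0,0,0,0,0,0.03],[0,0,0,0,0,0,0.03]]'
python3 -m handwheel '[[0,0,0.001,0,0,0,0.03],[0,0,0,0,0,0,0.03],[0,0,0,0,0,0,0.03]]'
```

```text
time: 8.85
tool_pos: [603.3, -216.8, 119.4]
tcp_rot: [180.0, 0.0, 104.9]
ft_force: [-1.2, 0.8, 3.5]
finger_gap: 44.9
grip_force: 41.7
time: 9.1
tool_pos: [603.3, -216.8, 117.4]
tcp_rot: [180.0, 0.0, 104.9]
ft_force: [-1.7, -0.2, 4.8]
finger_gap: 44.8
grip_force: 41.9
time: 9.35
tool_pos: [603.3, -216.8, 116.4]
tcp_rot: [180.0, 0.0, 104.9]
ft_force: [-2.6, 1.6, 5.5]
finger_gap: 44.9
grip_force: 42.0
```

```bash

python3 -m handwheel '[[0,0,0.0015,0,0,0,0.03],[0,0,0,0,0,0,0.03],[0,0,0,0,0,0,0.03]]'
python3 -m handwheel '[[0,0,0.001,0,0,0,0.03],[0,0,0,0,0,0,0.03],[0,0,0,0,0,0,0.03]]'
python3 -m handwheel '[[0,0,0.001,0,0,0,0.03],[0,0,0,0,0,0,0.03],[0,0,0,0,0,0,0.03]]'
```

```text
time: 9.6
tool_pos: [603.3, -216.8, 114.9]
tcp_rot: [180.0, 0.0, 104.9]
ft_force: [-1.8, 0.6, 5.5]
finger_gap: 45.0
grip_force: 42.0
time: 9.85
tool_pos: [603.4, -216.8, 114.5]
tcp_rot: [180.0, 0.0, 104.9]
ft_force: [-3.2, 1.5, 8.9]
finger_gap: 44.8
grip_force: 42.3
time: 10.1
tool_pos: [603.5, -216.9, 114.4]
tcp_rot: [180.0, 0.0, 104.9]
ft_force: [-6.5, 2.6, 14.8]
finger_gap: 45.0
grip_force: 42.8
```

```bash

python3 -m handwheel '[[0,0,0.001,0,0,0,0.03],[0,0,0,0,0,0,0.03],[0,0,0,0,0,0,0.03],[0,0,0,0,0,0,0.03]]'
python3 -m handwheel '[[0,0,-0.0015,0,0,0,0.03],[0,0,0,0,0,0,0.03]]'
python3 -m handwheel '[[0,0,0,0,0,0,0.05],[0,0,0,0,0,0,0.055],[0,0,0,0,0,0,0.06],[0,0,0,0,0,0,0.065],[0,0,0,0,0,0,0.065]]'
python3 -m handwheel '[[0,0,-0.02,0,0,0,0.065],[0,0,-0.03,0,0,0,0.065],[0,0,-0.03,0,0,0,0.065],[0,0,-0.01,0,0,0,0.065],[0,0,0,0,0,0,0.04],[0,0,0,0,0,0,0.02],[0,0,0,0,0,0,0.0],[0,0,0,0,0,0,0.0]]'
python3 - <<'E'
from h import *
p,d=r.snapshot("side"); u,v=pr("side",(602.5,-217,120)).round().astype(int); print(u,v)
cv2.imwrite("pics/q1.png",cv2.resize(p[v-35:v+35,u-35:u+35],(560,560),interpolation=cv2.INTER_CUBIC))
E
python3 go.py 602.5 -217 170
```

```text
time: 10.43
tool_pos: [603.6, -217.0, 114.4]
tcp_rot: [179.9, 0.1, 104.9]
ft_force: [-9.0, 5.0, 20.8]
finger_gap: 45.1
grip_force: 43.3
time: 10.6
tool_pos: [603.5, -216.9, 114.5]
tcp_rot: [179.9, 0.0, 104.9]
ft_force: [-5.4, 3.0, 11.6]
finger_gap: 44.9
grip_force: 42.5
time: 11.02
tool_pos: [602.9, -216.7, 112.4]
tcp_rot: [-180.0, -0.0, 104.9]
ft_force: [-0.0, 0.2, -0.4]
finger_gap: 65.1
grip_force: 0.0
time: 11.68
tool_pos: [602.0, -216.3, 200.4]
tcp_rot: [-179.8, -0.1, 104.9]
ft_force: [0.4, 0.1, -0.8]
finger_gap: 16.8
grip_force: 0.0
320 157
pos [ 602.1 -216.3  200.5] closing 14.9 z [-0.0033  0.0015 -1.    ] F [-0.4  0.8 -0.2] gap 9.0 0.0 t 11.7333
tool delta m [-0.0009  0.0003  0.0305]
```

View pics/q1.png

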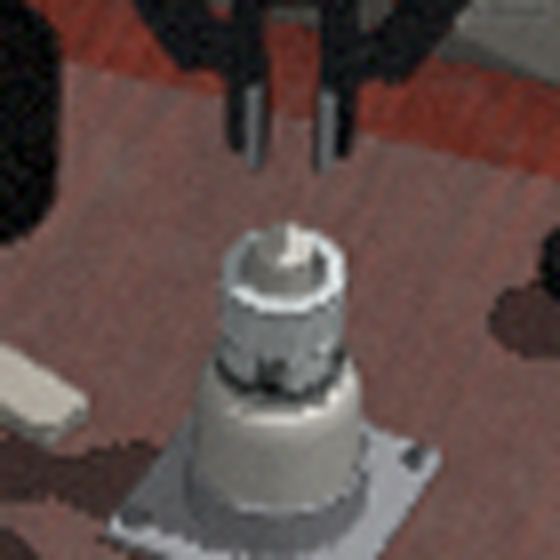

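```bash
python3 -m handwheel '[[0,0,0.014,0,0,0,0],[0,0,0.013,0,0,0,0],[0,0,0.008,0,0,0,0],[0,0,0.002,0,0,0,0],[0,0,0,0,0,0,0],[0,0,0,0,0,0,0]]'
python3 - <<'E'
from h import *
for z in (126,132,138): print(z,pr("side",(602.5,-217,z)))
print(r.tip_reach)
E
python3 -m handwheel '[[0,0,0.0025,0,0,0,0],[0,0,0,0,0,0,0],[0,0,0,0,0,0,0]]'
```

```text
time: 12.23
tool_pos: [603.0, -216.7, 165.5]
tcp_rot: [-180.0, -0.0, 104.9]
ft_force: [-0.5, -0.4, 0.4]
finger_gap: 0.2
grip_force: 0.0
126 [320.06772424 155.01101028]
132 [320.11580472 153.50185414]
138 [320.16426108 151.9808994 ]
19.0
time: 12.48
tool_pos: [603.3, -216.8, 163.9]
tcp_rot: [180.0, 0.0, 104.9]
ft_force: [-0.5, -0.1, 0.1]
finger_gap: -0.0
grip_force: 0.0
```

```bash
for i in 1 ; do python3 -m handwheel '[[0,0,0.002,0,0,0,0],[0,0,0.002,0,0,0,0],[0,0,0,0,0,0,0],[0,0,0,0,0,0,0]]' | sed -n '1,2p;4p'; python3 -m handwheel '[[0,0,0.0025,0,0,0,0],[0,0,0,0,0,0,0],[0,0,0,0,0,0,0]]'| sed -n '1,2p;4p'; python3 -m handwheel '[[0,0,0.002,0,0,0,0],[0,0,0,0,0,0,0],[0,0,0,0,0,0,0]]'| sed -n '1,2p;4p'; done
```

```text
time: 12.82
tool_pos: [603.1, -216.7, 159.3]
ft_force: [-0.5, -0.2, -0.0]
time: 13.07
tool_pos: [603.3, -216.8, 157.3]
ft_force: [-1.2, 0.3, 3.7]
time: 13.32
tool_pos: [603.3, -216.8, 155.2]
ft_force: [-0.9, 1.2, 5.4]
```

```bash
python3 -m handwheel '[[0,0,0.002,0,0,0,0],[0,0,0,0,0,0,0],[0,0,0,0,0,0,0]]' | sed -n '1,2p;4p'; python3 -m handwheel '[[0,0,0.0015,0,0,0,0],[0,0,0,0,0,0,0],[0,0,0,0,0,0,0]]'| sed -n '1,2p;4p'; python3 -m handwheel '[[0,0,0.001,0,0,0,0],[0,0,0,0,0,0,0],[0,0,0,0,0,0,0]]'| sed -n '1,2p;4p'
```

```text
time: 13.57
tool_pos: [603.3, -216.8, 153.5]
ft_force: [-1.3, 0.3, 6.9]
time: 13.82
tool_pos: [603.4, -216.8, 152.2]
ft_force: [-2.1, 1.4, 7.4]
time: 14.07
tool_pos: [603.5, -216.9, 152.0]
ft_force: [-3.3, 0.8, 12.1]
```

The pump is bottomed: 12 N, about 7 mm of travel. Release and retreat.

```bash
python3 -m handwheel '[[0,0,-0.004,0,0,0,0],[0,0,-0.006,0,0,0,0],[0,0,-0.01,0,0,0,0],[0,0,-0.03,0,0,0,0],[0,0,-0.035,0,0,0,0],[0,0,-0.01,0,0,0,0],[0,0,0,0,0,0,0],[0,0,0,0,0,0,0]]'
python3 -m handwheel '[[0,0,0,0,0,0,0],[0,0,0,0,0,0,0],[0,0,0,0,0,0,0],[0,0,0,0,0,0,0],[0,0,0,0,0,0,0],[0,0,0,0,0,0,0]]' >/dev/null
python3 - <<'E'
from h import *
p,d=r.snapshot("side"); u,v=pr("side",(602.5,-217,120)).round().astype(int)
cv2.imwrite("pics/q2.png",cv2.resize(p[v-35:v+35,u-35:u+35],(560,560),interpolation=cv2.INTER_CUBIC))
E
```

```text
time: 14.73
tool_pos: [603.6, -217.0, 246.4]
tcp_rot: [179.9, 0.1, 104.9]
ft_force: [0.3, -0.2, -0.9]
finger_gap: -0.2
grip_force: 0.0
```

View pics/q2.png

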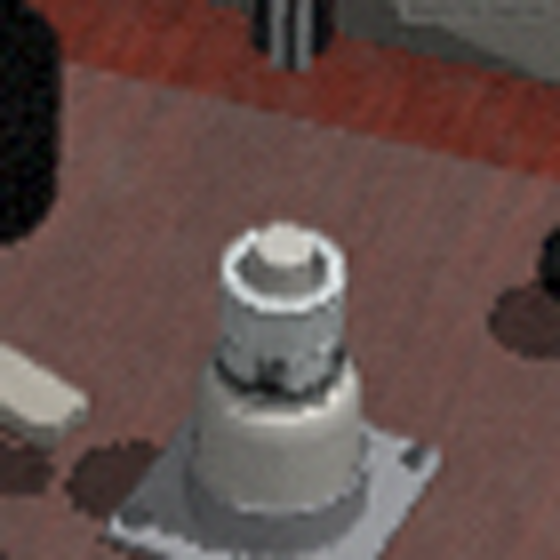

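The collar is home, with its rim at (284,265) as before, and the cap at (286,245) is back up; the gripper is clear.

```bash
python3 -c "
from bench import r
print(r.hand_in())"
```

```text
the job is handed in; nothing more can be done
None
```

The collar is fully home on the neck, the pump was pressed about 7 mm down and sprang back up, the bystanders were not touched, and the job is handed in (no verdict was returned).

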